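Level the hub plate with a wedge and torque its clamp bolt

TASK

The hinged plate carrying the bicycle hub has sagged at its free edge: push the wooden wedge, thin end first, under the middle of that edge until the plate sits level, flush with the gauge block beside it, and leave it there. Then swing the torque wrench clockwise (seen from above) until the bolt is tight and the wrench clearly gives, stop without forcing it further, and let go. Leave the other things on the bench where they are.

Things in the scene. Friction and masses are not known exactly. Their poses are not given: they have to be found in the camera images.
- fixture: Dark steel plate holder fixed to the bench. Origin on the bench under the plate's middle; z up, y from the plate's hinge to its free edge, x along the hinge. Hinge axis at y -100, z 34 mm. The level plate covers x -80 to 80, y -99 to 100, its underside 30 and its top 38 mm above the bench. Under it the bench is clear back to the hinge block at y -95, but for two rest feet.
- rest_foot (a point): Top centre of one of two round rubber rest feet under the plate, 18 mm across and 9.5 mm high, at x = 68 mm and x = -68 mm, y = 82 mm in the fixture's frame.
- gauge_top (a point): Centre of the top of the gauge block, a bare steel block 28 x 28 mm, 38 mm high, standing beside the plate's free edge at x 106, y 84 mm in the fixture's frame. Its top is flush with the plate's top when the plate is level.
- plate (a joint): Tilt (rad) of the aluminium hub plate, 160 x 200 x 8 mm, 0.8 kg with the hub (58 mm across, standing 74 mm above the plate's top, 25 mm from the plate's middle towards the hinge). 0 = level, positive = free edge too high. It swings freely and falls to its lower stop at -0.10 (underside of free edge 10 mm above the bench) when nothing holds it up; upper stop 0.10.
- plate_edge (a point): Middle of the free edge of the plate, on its top face; moves with the plate; 38 mm above the bench when level.
- wedge: Loose pale wooden wedge lying on the bench, 130 mm long, 55 mm wide, about 0.11 kg. Flat underside, straight taper from 38 mm at its square back end to 4 mm at its thin end, flat parallel sides. Origin at the centre of the underside; x axis points to the thin end, z up. Friction (about 0.6) holds it where it is left under the plate.
- wedge_tip (a point): Middle of the wedge's thin end on its underside, 65 mm ahead of the wedge's origin.
- bolt_axis (a point): Axis of the vertical clamp bolt, at the top of its 38 mm high boss, at x 20, y -145 mm in the fixture's frame. The torque wrench is already fitted on the bolt; its head reaches 72 mm above the bench.
- bolt (a joint): Turn (rad) of the clamp bolt with its wrench, growing clockwise seen from above. It turns stiffly (0.45 N m), stays where it is left and seats hard at 0.70. Seen from above, at 0 the wrench points from the bolt axis 240 degrees anticlockwise from the fixture's x axis; turning by q takes that direction clockwise by q.
- grip (a joint): Bend (rad) of the wrench's breakaway joint, clockwise from above, 0 = straight. Its pivot lies 45 mm from the bolt axis. It stays straight until the bolt is seated and about 9 N presses across the middle of the grip, then bends against a damped spring to a hard stop at 0.42. It has given once past 0.08; past 0.32 it is forced. It springs straight when let go.
- grip_mid (a point): Middle of the wrench's black round grip: 26 mm diameter, 85 mm long, lying level, its axis 62 mm above the bench (49 mm free below), 150 mm from the bolt axis while straight; the grip ends 192 mm from the bolt axis. The x axis points outward along the grip.
- lube: Bystander: upright grey lubricant bottle, 56 mm diameter, 150 mm high, origin at the centre of its foot.
- jar: Bystander: upright glass jar with a steel cap, 68 mm diameter, 85 mm high, origin at the centre of its foot.
- sprocket: Bystander: steel sprocket ring lying flat, 90 mm diameter (96 mm over its short teeth), 22 mm high, origin at the centre of its underside.
Not all that is in view belongs to the job. Of the things that look like the wedge, take the one that is nearest to the robot's base at the start.

How it is judged (in metres and radians):
On the way, in this order (a step that is already met when the one before it is completed fails the run):
1. the plate is level on the wedge (value of joint plate between -0.015 and 0.015 rad and y of wedge_tip in the frame of fixture below 0.06 m and x of wedge_tip in the frame of fixture between -0.06 and 0.06 m and angle between wedge's own z axis and vertical below 0.06 rad and linear speed of wedge below 0.01 m/s), for 0.3 s.
2. with the plate level and the bolt seated, the wrench gives (value of joint grip above 0.08 rad and value of joint bolt above 0.66 rad and value of joint plate between -0.015 and 0.015 rad), for 0.05 s.
At the end, for the whole second after the job is handed in: Plate level within 0.015 rad, on the wedge lying flat under it, its thin end at least 40 mm in past the free edge and within 60 mm of the plate's middle line; bolt still seated (above 0.64 rad), the wrench let go and straight again (below 0.04 rad), all at rest (all of step 1 and value of joint bolt above 0.64 rad and value of joint grip below 0.04 rad); the robot touches nothing.
It fails at once if the wrench is forced on past its give (bent more than 0.32 rad) (value of joint grip above 0.32 rad).
It fails at once if a bystander is moved more than 40 mm (distance of any of lube, jar, sprocket from where it was at the start of the episode above 0.04 m).
It also fails if it takes over 61 s, if anything falls off the work surface, if the arm or the gripper's body presses on something with over 40 N, if the wrist force passes 120 N, or if a joint passes its speed limit or range.

ROBOT

A 7-joint arm with a two-finger parallel gripper is mounted at the origin on the work surface. World frame = base frame: x ahead of the robot, y to its left, z up, the work surface at z = 0. Lengths are in mm, angles in rad, forces in N, time in s.
With the tool pointing down it reaches from about 400 to 875 mm from the base axis. Payload 6.5 kg.
Tool frame: the origin (TCP) lies midway between the tips of the shut fingers; the grasp point (between the pads) lies env.tcp_to_grasp behind it (env.tcp_to_grasp is the distance from the TCP to the grasp point, in mm); y points along the fingers, z is the direction in which the jaws open and shut, and the axes are right-handed (so a half turn about y gives the same grasp; the last joint's range is limited). The gripper opens to 85 mm and grips with 20 to 120 N. Pads are 22 mm wide; open, the fingers measure 114 mm over their backs; the gripper's body (76 mm by 85 mm) begins 54 mm behind the grasp point. The pads swing forward as they close: fully open they stand 13 mm farther back than shut.
Start: joints at [-1.327, 0.536, -0.004, 1.538, 0.003, 1.067, -0.071], TCP at [198.16, 619.05, 231.29] pointing down, gripper open.
Joint ranges: [-2.7, 2.7], [-0.37, 2.16], [-1.27, 1.26], [0.24, 2.4], [-1.31, 4.45], [0.19, 1.91], [-2.76, 2.76]. Speed limits (rad/s): [2.39, 2.39, 3.14, 3.14, 3.14, 3.14, 3.14].

INTERFACE

Orientations are given as a rotation vector (axis times angle).
In Python, from station import env gives the robot as it stands.
- The arm moves only by the tool apply_moves, never from a script. Its argument "increments" is a list of rows, each a list of 3 entries, a list of its own where there are three numbers: the turn, a rotation vector about the tool's x, y, z in degrees, then the shift along the tool's x, y, z in cm, then the closure, from -1 (fully open) to 1 (shut), so that 0 is half open. In form: [[[rx, ry, rz], [x, y, z], hand], ...]. A call has exactly 5 rows; each row is the pose to reach, as a shift and turn from the pose commanded when the call began, along the tool's axes at that moment; what a row does not reach only later rows make up. A row lasts 1/12 s, in which the tool goes at most 41.7 mm and 7.16 degrees, less where a joint would pass 70% of its speed; a pose out of reach is approached as far as the arm can. A call with a gripper value outside its range is refused whole. The fingers move at their own pace and stop on an object; "squeeze" is the grip in N (left out, the last holds). Time passes only in rows, so rows that repeat a pose let the fingers close, or fill a call up. It gives the time, the measured TCP pose, the force and the opening at its end, in the units of the state.
- env.sense(): the state, without advancing time (a new reading comes with each control period).
- env.snapshot(name): name is "side" or "top" or "wrist"; returns a dict with "color" (384x512x3 uint8, red, green, blue), "depth" (384x512 float32, mm along the optical axis (not along the pixel's ray), 0 where there is no reading), "fx", "fy", "cx", "cy" (pixels), "R" (3x3) and "t" (3): a world point X has camera coordinates R X + t. Camera axes: x right, y down, z forward; pixel columns grow to the right and rows downward; lengths in mm; the calibration is good to about 2 mm. A picture is of the moment at which its call begins.
- env.close_job(): hands the job in, once; it reports no verdict.
The state is a dict: "t": time; "joint_pos": joint angles; "joint_vel": joint speeds; "joint_efforts": joint torques, N m; "tool_pos": TCP position; "eef_rot": TCP orientation; "contact_force": force on the tool from outside, world axes, zero at the start; "wrist_torque": the same for the moment, N m; "gripper_width": finger opening in mm.
Only numpy, scipy, OpenCV 4.12 (cv2) and the standard library are available. Lean on these libraries where they do the work, as an engineer would, in place of code of your own. Each camera call takes 0.05 s, during which the arm holds its last target.

## Working session

There is one attempt and no reset: what is moved stays moved. The work goes in short steps, Python scripts to look and compute and a tool call to move; the robot and the scene stay as the last step left them, time stands still between calls to the robot, and variables do not carry over. Pictures are saved under pics/ and viewed, and the job is handed in when it is done.

Besides the shell and the picture viewer there is one more tool, called after ">>>" as name(argument=value, ...), one argument or row to a line, values as JSON. apply_moves: Moves the arm, as the interface text tells. Its arguments: {"type":"object","properties":{"increments":{"type":"array"},"squeeze":{"type":"number"}},"required":["increments"]}

```bash
ls; mkdir -p pics
python3 - <<'E'
from station import env
import cv2,numpy as np,pickle
print(env.sense()); print(env.tcp_to_grasp)
for n in ["side","top","wrist"]:
    s=env.snapshot(n); cv2.imwrite(f"pics/{n}0.png",s["color"][:,:,::-1]); pickle.dump(s,open(f"{n}0.pkl","wb"))
    print(n,s["fx"],s["cx"],s["cy"],s["R"],s["t"], -s["R"].T@s["t"])
E
```

```text
pics
{'t': 0.0, 'joint_pos': array([-1.32723953,  0.53719797, -0.00443232,  1.53885485,  0.00259471,
        1.06729668, -0.07122019]), 'joint_vel': array([ 0.00085674, -0.00165268,  0.00190534,  0.00178387,  0.0005851 ,
       -0.00121269,  0.00163594]), 'joint_efforts': array([-4.98028621e-04, -5.83406317e+01,  1.04856770e+00, -2.59106505e+01,
        1.23930839e-02,  9.49164707e-03,  8.18742620e-06]), 'tool_pos': array([197.966135  , 618.46259421, 230.39966638]), 'eef_rot': array([-1.55884245,  0.24324397, -0.24301707]), 'contact_force': array([-0.43292358,  0.38740161,  0.39567978]), 'wrist_torque': array([ 0.01742936, -0.03834159,  0.00629218]), 'gripper_width': 85.46393569045077}
18.700000000000003
side 398.4408183287448 253.10492825415636 189.75204391346006 [[ 0.93912881 -0.34301702  0.01940103]
 [-0.19762804 -0.58554219 -0.78618287]
 [ 0.28103422  0.73449279 -0.61768932]] [-549.33913352  185.69518219  898.62178273] [ 300.05530987 -739.73153061  711.71719548]
top 366.098939701888 253.4337904452782 192.36055069625348 [[-0.0276792  -0.99958715  0.00770636]
 [-0.99183795  0.02650309 -0.12471997]
 [ 0.12446424 -0.01109561 -0.99216205]] [ 32.92816161 584.79649909 998.77731598] [ 456.62272679   28.49769863 1063.63099929]
wrist 264.703040632462 251.9898407833644 191.55201456990005 [[ 3.04454510e-01  9.52526855e-01 -2.01977291e-04]
 [ 9.10571972e-01 -2.90982292e-01  2.93577909e-01]
 [ 2.79582071e-01 -8.95650334e-02 -9.55935129e-01]] [-650.50380178  -37.54184729  378.20088768] [126.49518289 642.57190316 372.42558431]
```

View pics/top0.png

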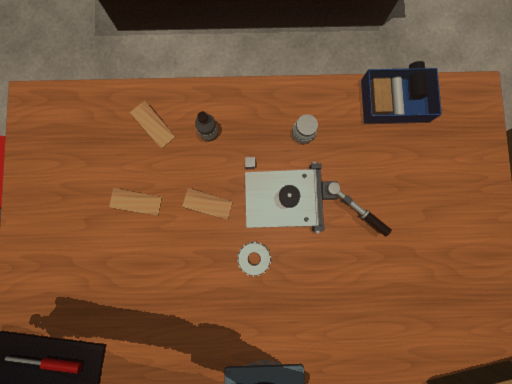

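View pics/side0.png

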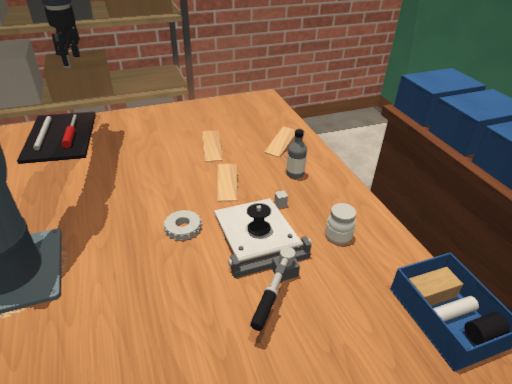

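View pics/wrist0.png

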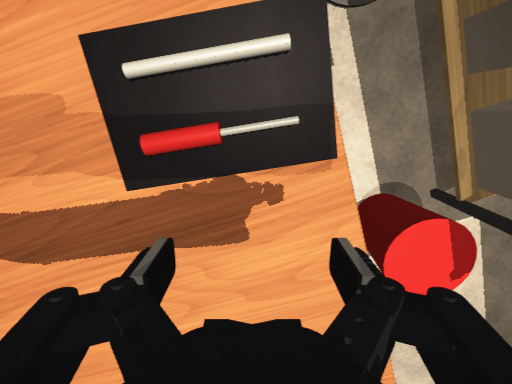

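The top view shows wedges at about (152,124), (135,202) and (207,204). The plate's free edge is at column 246, the gauge at (250,162), the bolt at (333,188) and the grip at (375,222). Next I measure these.

```bash
cat > h.py <<'E'
import numpy as np,cv2,pickle
def ptsmap(s):
    v,u=np.mgrid[0:384,0:512]; d=s["depth"].astype(float)
    c=np.stack([(u-s["cx"])/s["fx"]*d,(v-s["cy"])/s["fy"]*d,d],-1)
    P=(c-s["t"])@s["R"]; P[d==0]=np.nan
    return P
def ray(s,u,v,z):
    d=s["R"].T@np.array([(u-s["cx"])/s["fx"],(v-s["cy"])/s["fy"],1]); o=-s["R"].T@s["t"]
    return o+d*(z-o[2])/d[2]
def proj(s,X):
    c=s["R"]@np.asarray(X,float)+s["t"]; return s["fx"]*c[0]/c[2]+s["cx"],s["fy"]*c[1]/c[2]+s["cy"]
def load(n): return pickle.load(open(n+".pkl","rb"))
E
python3 - <<'E'
from h import *
np.set_printoptions(precision=1,suppress=True)
s=load("top0");P=ptsmap(s)
for n,(u,v) in dict(bench=(200,260),w1=(152,124),w2=(135,202),w3=(207,204),lube=(205,117),jar=(306,122),spr=(243,259),gauge=(250,161),plate=(262,210),grip=(376,223),bolt=(333,187)).items(): print(n,P[v,u])
hsv=cv2.cvtColor(s["color"],cv2.COLOR_RGB2HSV)
for n,(u,v) in dict(w3=(207,204),b=(200,240)).items(): print(hsv[v,u],s["color"][v,u])
Z=P[...,2]
for n,(a,b,c,d) in dict(w3=(178,238,183,222),).items():
    m=np.zeros((384,512),np.uint8); m[c:d,a:b]=(Z[c:d,a:b]>3)*255
    print(cv2.countNonZero(m))
im=np.hstack([cv2.resize(s["color"][130:260,170:400],None,fx=3.4,fy=3.4,interpolation=cv2.INTER_CUBIC)])
cv2.imwrite("pics/topz.png",im[:,:,::-1])
# heights along wedge
for u in range(180,240,4): print(u,Z[196:214:4,u])
E
```

```text
bench [399.4 174.4   1.9]
w1 [796.1 307.6  24.9]
w2 [568.6 355.2  21.9]
w3 [557.6 150.5  19.9]
lube [770.3 137.7 150.4]
jar [ 771.5 -133.1   85. ]
spr [399.9  51.3  21.6]
gauge [675.6  24.3  38.4]
plate [535.9  -6.1  22.9]
grip [ 488.4 -310.7   76.1]
bolt [ 589.8 -200.6   73.4]
[ 14 141 166] [166 117  74]
[ 12 176 148] [148  87  46]
1064
180 [-2.3 -4.  -1.5  4.   3.1]
184 [ 0.4 39.5 37.8 -1.6 -2.1]
188 [ nan 36.7 36.7 32.   3. ]
192 [34.7 32.  34.5 31.3  1.1]
196 [30.  27.6 26.  29.4 -0.8]
200 [26.3 28.2 30.8 24.8  1. ]
204 [25.  22.8 23.8 23.  22.6]
208 [22.  25.4 19.4 22.1 15.7]
212 [22.5 19.8 17.6 15.9 18.4]
216 [-4.2 13.7 15.6 11.2 13.1]
220 [ 0.7 12.6 14.2 10.7 11.8]
224 [-2.3  8.9 11.1 11.5  9.7]
228 [1.2 8.9 5.8 5.5 3.7]
232 [-3.2  1.9 -2.4 -0.3 -1.3]
236 [-0.  -2.7  0.7  0.7  1.8]
```

View pics/topz.png

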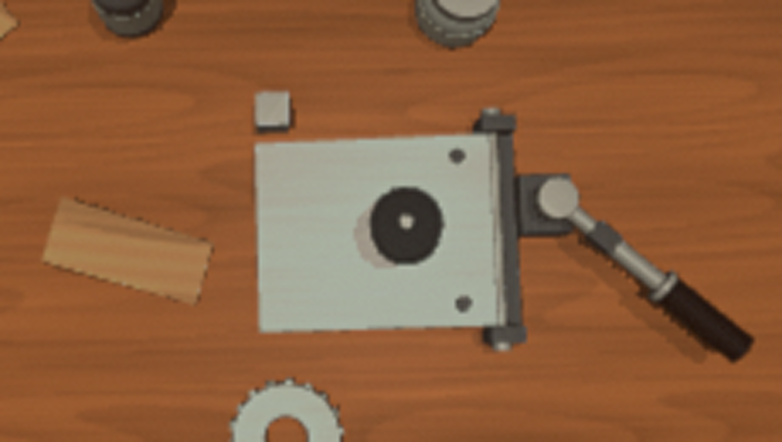

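Run:
```python
from h import *
np.set_printoptions(precision=1,suppress=True)
s=load("top0");P=ptsmap(s);Z=P[...,2]
hsv=cv2.cvtColor(s["color"],cv2.COLOR_RGB2HSV)
# wedge
m=np.zeros((384,512),np.uint8); sub=hsv[180:226,175:240]
m[180:226,175:240]=((sub[...,1]<158)&(sub[...,2]>135)&(sub[...,0]>8))*255
m=cv2.morphologyEx(m,cv2.MORPH_OPEN,np.ones((3,3)))
c=max(cv2.findContours(m,0,2)[0],key=cv2.contourArea); b=cv2.boxPoints(cv2.minAreaRect(c)); print(b, cv2.contourArea(c))
b=b[np.argsort(b[:,0])]
bk=[ray(s,*p,38) for p in b[:2]]; th=[ray(s,*p,4) for p in b[2:]]
print(bk,th); bm=np.mean(bk,0);tm=np.mean(th,0);print("back",bm,"tip",tm,"len",np.linalg.norm((tm-bm)[:2]),np.linalg.norm(bk[0]-bk[1]),np.linalg.norm(th[0]-th[1]),"dir",np.degrees(np.arctan2(*(tm-bm)[[1,0]])))
# plate
m=np.zeros((384,512),np.uint8)
m[165:232,243:317]=((hsv[165:232,243:317,1]<60)&(hsv[165:232,243:317,2]>120))*255
c=max(cv2.findContours(m,0,2)[0],key=cv2.contourArea); b=cv2.boxPoints(cv2.minAreaRect(c)); print("plate",b)
b=b[np.argsort(b[:,0])]
f=[ray(s,*p,18) for p in b[:2]]; hg=[ray(s,*p,37.6) for p in b[2:]]
print(f,hg)
# gauge
m[:]=0; m[152:170,242:260]=((hsv[152:170,242:260,1]<60)&(hsv[152:170,242:260,2]>120))*255
c=max(cv2.findContours(m,0,2)[0],key=cv2.contourArea);r=cv2.minAreaRect(c);print("gauge",r,ray(s,*r[0],38))
# bolt head
g=cv2.cvtColor(s["color"],cv2.COLOR_RGB2GRAY)
m[:]=0; m[178:198,324:342]=((hsv[178:198,324:342,1]<60)&(hsv[178:198,324:342,2]>120))*255
c=max(cv2.findContours(m,0,2)[0],key=cv2.contourArea);r=cv2.minEnclosingCircle(c);print("bolt",r,ray(s,*r[0],72))
for n,a,z in(("lube",(190,105,220,145),150),("spr",(230,238,278,280),22),("jar",(290,112,322,146),85)):
    u0,v0,u1,v1=a; q=P[v0:v1,u0:u1].reshape(-1,3); q=q[q[:,2]>z*0.6]; print(n,np.median(q,0),q.min(0),q.max(0))
# grip
m[:]=0;m[205:245,350:400]=((Z[205:245,350:400]>45)&(g[205:245,350:400]<60))*255
q=P[m>0]; r=cv2.fitLine(q[:,:2].astype(np.float32),2,0,.01,.01).ravel(); print("grip",np.median(q,0),r,np.degrees(np.arctan2(r[1],r[0])),q.min(0),q.max(0))
```

```text
[[181.6 206.1]
 [187.  187.7]
 [232.5 201. ]
 [227.1 219.5]] 838.5
[array([551.8, 219.6,  38. ]), array([603.7, 204.1,  38. ])] [array([512.6,  94.9,   4. ]), array([565.8,  78.1,   4. ])]
back [577.7 211.8  38. ] tip [539.2  86.5   4. ] len 131.10769595092768 54.16289197042094 55.74308919054178 dir -107.09114678261706
plate [[244.5 171.4]
 [315.8 169.3]
 [317.3 225.1]
 [246.1 227.1]]
[array([649.8,  41.1,  18. ]), array([488.7,  40.5,  18. ])] [array([ 646.8, -162.4,   37.6]), array([ 488.3, -159.1,   37.6])]
gauge ((249.5, 161.5), (9.0, 9.0), 90.0) [674.3  25.8  38. ]
bolt ((335.7173767089844, 189.71739196777344), 8.208466529846191) [ 582.3 -208.    72. ]
lube [765.3 142.6 108.9] [746.7 119.8  90.5] [796.4 172.2 154.5]
spr [399.9  21.4  22. ] [351.8 -24.9  14. ] [446.2  68.3  27.8]
jar [ 759.4 -132.6   84.6] [ 731.2 -164.7   51.5] [ 794.7 -102.8   90.8]
grip [ 485.7 -315.1   72.2] [   0.7    0.8  485.9 -315. ] 49.418026 [ 452.9 -353.5   50.2] [ 525.2 -268.    79.4]
```

```bash
cat >> h.py <<'E'
from scipy.spatial.transform import Rotation as Ro
def tgt(x,y,z,jaw,s=None,pitch=None):
    """world target TCP mm, jaw axis yaw deg (tool z direction) -> tool-frame rotvec deg, shift cm"""
    from station import env
    s=s or env.sense(); R=Ro.from_rotvec(s["eef_rot"]).as_matrix()
    jz=np.array([np.cos(np.radians(jaw)),np.sin(np.radians(jaw)),0]); ty=np.array([0,0,-1.])
    if jz@R[:,2]<0: jz=-jz
    T=np.stack([np.cross(ty,jz),ty,jz],1)
    rv=np.degrees(Ro.from_matrix(R.T@T).as_rotvec()); d=R.T@(np.array([x,y,z])-s["tool_pos"])/10
    print("turn",rv.round(2),"shift cm",d.round(2),"| R cols",R.round(3).tolist(),"pos",s["tool_pos"].round(1),"F",s["contact_force"].round(1),"w",round(s["gripper_width"],1),"t",round(s["t"],2),"j",s["joint_pos"].round(2))
E
python3 - <<'E'
from h import *
u=np.array([-38.5,-125.3]);u/=np.hypot(*u)
g=np.array([577.7,211.8])+14*u; print(g)
tgt(g[0],g[1],120,-17.1)
E
```

```text
[573.58805203 198.41747842]
turn [5.000e-02 8.936e+01 6.000e-02] shift cm [ 48.57  11.11 -28.56] | R cols [[0.952, -0.0, 0.305], [-0.305, -0.001, 0.952], [0.0, -1.0, -0.001]] pos [198.  618.6 230.6] F [ 0.1  1.  -0.1] w 85.5 t 0.15 j [-1.33  0.54 -0.    1.54  0.    1.07 -0.07]
```

>>> apply_moves(
  increments=[
    [[0,6.8,0],[3.2,0.6,-1.9],-1],
    [[0,13.6,0],[6.4,1.2,-3.8],-1],
    [[0,20.4,0],[9.6,1.8,-5.7],-1],
    [[0,27.2,0],[12.8,2.4,-7.6],-1],
    [[0,34,0],[16,3,-9.5],-1],
  ],
)

```text
t: 0.57
tool_pos: [322.4, 478.2, 201.0]
eef_rot: [-1.452, 0.709, -0.709]
contact_force: [0.9, 0.9, 0.1]
gripper_width: 85.3
```

```bash
python3 -c "
from h import *
tgt(573.6,198.4,120,-17.1)"
```

```text
turn [0.000e+00 5.502e+01 1.000e-02] shift cm [37.51  8.1   2.62] | R cols [[0.615, -0.0, 0.789], [-0.789, -0.0, 0.615], [0.0, -1.0, -0.0]] pos [322.4 478.2 201. ] F [0.9 0.9 0.1] w 85.3 t 0.57 j [-1.17  0.45  0.16  1.77 -0.08  0.93 -0.32]
```

>>> apply_moves(
  increments=[
    [[0,7,0],[3.8,0.8,0.3],-1],
    [[0,14,0],[7.6,1.6,0.5],-1],
    [[0,21,0],[11.4,2.4,0.8],-1],
    [[0,28,0],[15.2,3.2,1.1],-1],
    [[0,35,0],[19,4,1.3],-1],
  ],
)

```text
t: 0.98
tool_pos: [450.4, 337.2, 161.0]
eef_rot: [-1.233, 1.171, -1.171]
contact_force: [0.1, 0.5, -0.5]
gripper_width: 85.5
```

```bash
python3 -c "
from h import *
tgt(573.6,198.4,120,-17.1)"
```

```text
turn [-1.000e-02  2.002e+01 -1.000e-02] shift cm [14.49  4.1  11.6 ] | R cols [[0.051, 0.0, 0.999], [-0.999, 0.0, 0.051], [-0.0, -1.0, 0.0]] pos [450.4 337.2 161. ] F [ 0.1  0.5 -0.5] w 85.5 t 0.98 j [-0.97  0.49  0.32  1.85 -0.2   0.83 -0.49]
```

>>> apply_moves(
  increments=[
    [[0,4,0],[2.9,0.8,2.3],-1],
    [[0,8,0],[5.8,1.6,4.6],-1],
    [[0,12,0],[8.7,2.5,7.0],-1],
    [[0,16,0],[11.6,3.3,9.3],-1],
    [[0,20,0],[14.5,4.1,11.6],-1],
  ],
)

```text
t: 1.4
tool_pos: [574.3, 199.0, 119.7]
eef_rot: [-1.055, 1.424, -1.423]
contact_force: [0.3, 0.1, 0.6]
gripper_width: 85.4
```

```bash
python3 -c "
from h import *
from station import env
tgt(573.6,198.4,4,-17.1)
s=env.snapshot('wrist'); cv2.imwrite('pics/wrist1.png',s['color'][:,:,::-1])
for p in [(551.8,219.6,38),(603.7,204.1,38),(512.6,94.9,4),(565.8,78.1,4)]: print(proj(s,p))"
```

```text
turn [0.02 0.17 0.01] shift cm [ 0.08 11.57 -0.04] | R cols [[-0.291, -0.0, 0.957], [-0.957, -0.0, -0.291], [0.0, -1.0, -0.0]] pos [574.3 199.  119.7] F [0.3 0.1 0.6] w 85.4 t 1.4 j [-0.69  0.63  0.4   1.76 -0.32  0.82 -0.44]
(np.float64(221.33972968391865), np.float64(185.29918588040607))
(np.float64(283.1344642481942), np.float64(184.98521179141713))
(np.float64(227.35539050352713), np.float64(287.539822077952))
(np.float64(276.1451724646604), np.float64(287.94265392329464))
```

View pics/wrist1.png

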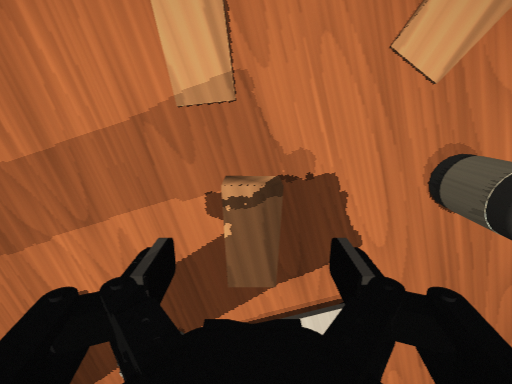

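The wrist view shows the wedge between the fingers, at columns 222–282 and rows 178–288. That matches the top-camera corners to within 7 px, so I descend and grip.

>>> apply_moves(
  increments=[
    [[0,0,0],[0,3,0],-1],
    [[0,0,0],[0,6,0],-1],
    [[0,0,0],[0,9,0],-1],
    [[0,0,0],[0,11,0],-1],
    [[0,0,0],[0,11.6,0],-1],
  ],
)

```text
t: 1.87
tool_pos: [570.6, 199.9, 0.7]
eef_rot: [-1.063, 1.424, -1.421]
contact_force: [-1.0, -0.6, -0.0]
gripper_width: 85.5
```

>>> apply_moves(
  increments=[
    [[0,0,0],[0,0,0],0],
    [[0,0,0],[0,0,0],1],
    [[0,0,0],[0,0,0],1],
    [[0,0,0],[0,0,0],1],
    [[0,0,0],[0,0,0],1],
  ],
  squeeze=40,
)

```text
t: 2.28
tool_pos: [574.8, 200.9, 6.0]
eef_rot: [-1.054, 1.42, -1.421]
contact_force: [-0.5, 0.2, 5.4]
gripper_width: 54.5
```

```bash
python3 -c "
from h import *
from station import env
tgt(573.6,198.4,4,-17.1)
s=env.snapshot('wrist'); cv2.imwrite('pics/wrist2.png',s['color'][:,:,::-1])
s=env.snapshot('side'); cv2.imwrite('pics/side2.png',cv2.resize(s['color'][100:290,130:330],None,fx=3,fy=3)[:,:,::-1])"
```

```text
turn [-0.13  0.36 -0.11] shift cm [ 0.27  0.2  -0.04] | R cols [[-0.288, 0.003, 0.958], [-0.958, 0.001, -0.288], [-0.002, -1.0, 0.002]] pos [574.8 200.9   6. ] F [-0.5  0.2  5.4] w 54.5 t 2.28 j [-0.64  0.8   0.32  1.78 -0.39  0.62 -0.38]
```

View pics/side2.png

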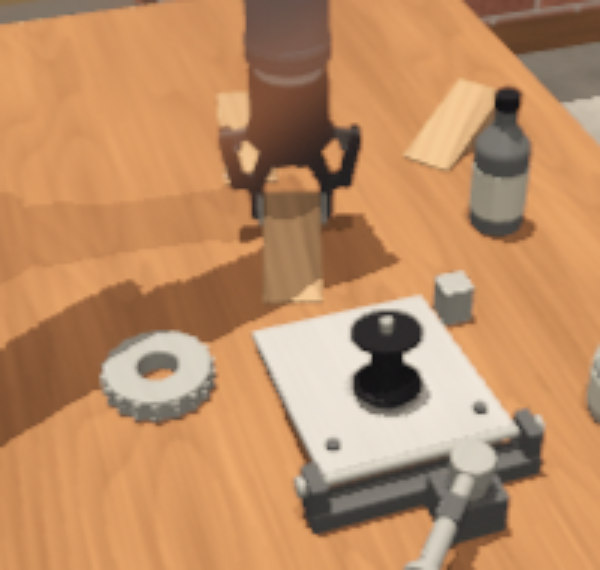

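View pics/wrist2.png

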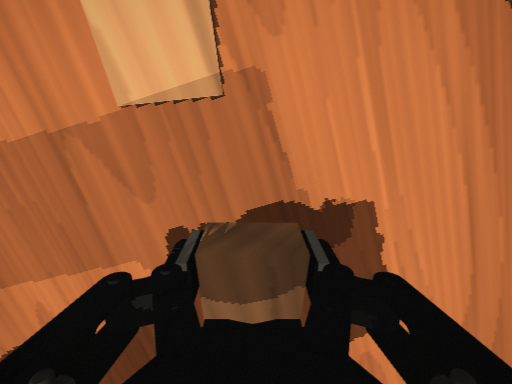

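The side view shows the wedge's tip just short of the plate's free edge, and it is gripped at 54.5 mm opening. I turn it square to the plate's edge and line it up with the plate's middle.

>>> apply_moves(
  increments=[
    [[0,0,0],[0,-0.2,0],1],
    [[0,-4,0],[0.4,-0.2,0],1],
    [[0,-8,0],[0.8,-0.2,0],1],
    [[0,-12,0],[1.2,-0.2,0],1],
    [[0,-16.2,0],[1.6,-0.2,0],1],
  ],
)

```text
t: 2.8
tool_pos: [568.6, 185.0, 6.5]
eef_rot: [-1.207, 1.214, -1.214]
contact_force: [-0.4, -0.9, -1.7]
gripper_width: 54.7
```

>>> apply_moves(
  increments=[
    [[0,0,0],[0,0,0],1],
    [[0,0,0],[0,0,0],1],
    [[0,0,0],[0,0,0],1],
    [[0,0,0],[0,0,0],1],
    [[0,0,0],[0,0,0],1],
  ],
)

```text
t: 3.22
tool_pos: [568.9, 185.5, 6.3]
eef_rot: [-1.204, 1.217, -1.217]
contact_force: [-0.6, 0.2, -1.3]
gripper_width: 54.4
```

```bash
python3 -c "
from h import *
from station import env
tgt(569.5,62,4,-0.5)
s=env.snapshot('top'); cv2.imwrite('pics/top3.png',cv2.resize(s['color'][130:260,170:340],None,fx=4,fy=4)[:,:,::-1])
s=env.snapshot('side'); cv2.imwrite('pics/side3.png',cv2.resize(s['color'][100:290,130:330],None,fx=3,fy=3)[:,:,::-1]);pickle.dump(s,open('side3.pkl','wb'))"
```

```text
turn [-0.01 -0.07 -0.  ] shift cm [12.35  0.23  0.19] | R cols [[-0.01, 0.0, 1.0], [-1.0, 0.0, -0.01], [-0.0, -1.0, 0.0]] pos [568.9 185.5   6.3] F [-0.6  0.2 -1.3] w 54.4 t 3.22 j [-0.57  0.78  0.24  1.8  -0.31  0.6  -0.15]
```

View pics/side3.png

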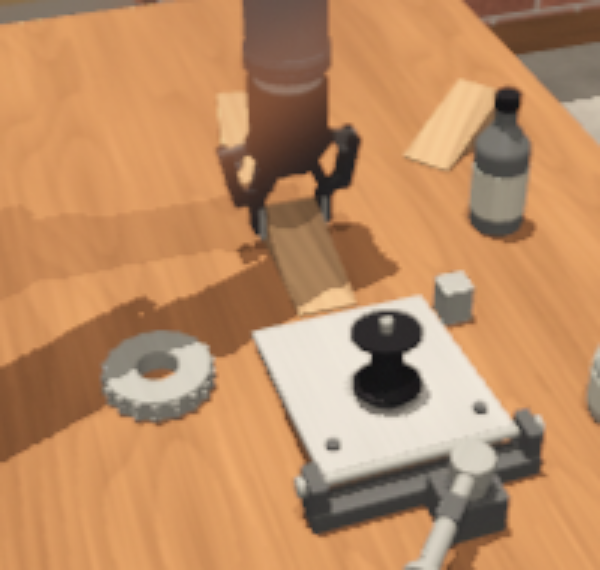

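View pics/top3.png

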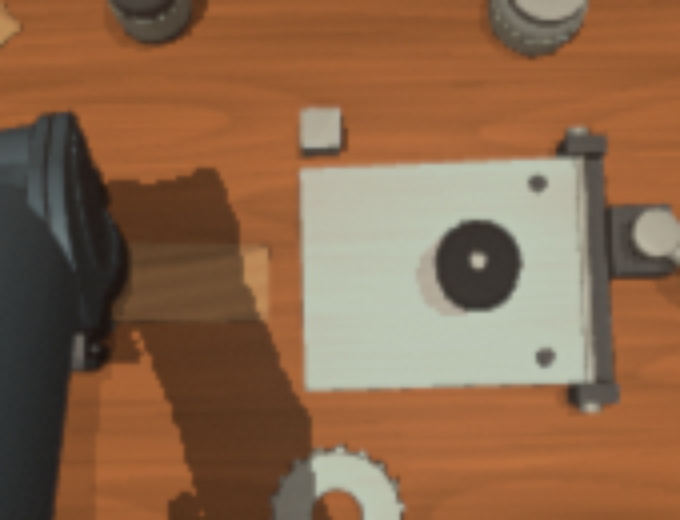

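The top view shows the wedge's thin end at zoom column 270, rows 247–322, squarely facing the plate's middle (row 280).

```bash
python3 -c "
from h import *
s=load('top0')
for v in (247,284.5,322): print(ray(s,270/4+170-.4,v/4+130-.4,4))"
```

```text
[593.79370963  64.19951833   4.        ]
[566.31460683  64.80747464   4.        ]
[539.011285    65.41154193   4.        ]
```

>>> apply_moves(
  increments=[
    [[0,0,0],[1.5,0,0],1],
    [[0,0,0],[3,0,0],1],
    [[0,0,0],[4.5,0,0],1],
    [[0,0,0],[6,0,0],1],
    [[0,0,0],[7,0,0],1],
  ],
)

```text
t: 3.73
tool_pos: [568.1, 115.9, 6.4]
eef_rot: [-1.202, 1.217, -1.214]
contact_force: [-0.2, 8.3, -2.5]
gripper_width: 54.2
```

```bash
python3 -c "
from h import *
tgt(569.5,62,5,-0.5)"
```

```text
turn [-0.01 -0.04 -0.16] shift cm [5.39 0.13 0.19] | R cols [[-0.009, 0.0, 1.0], [-1.0, 0.003, -0.009], [-0.003, -1.0, 0.0]] pos [568.1 115.9   6.4] F [-0.2  8.3 -2.5] w 54.2 t 3.73 j [-0.45  0.76  0.23  1.85 -0.3   0.57 -0.04]
```

>>> apply_moves(
  increments=[
    [[0,0,0],[1.2,0,0.1],1],
    [[0,0,0],[2.4,0,0.1],1],
    [[0,0,0],[3.6,0,0.1],1],
    [[0,0,0],[4.6,0,0.1],1],
    [[0,0,0],[5.0,0,0.1],1],
  ],
)

```text
t: 4.15
tool_pos: [568.2, 65.0, 6.1]
eef_rot: [-1.204, 1.218, -1.215]
contact_force: [0.9, 6.3, -4.1]
gripper_width: 54.0
```

>>> apply_moves(
  increments=[
    [[0,0,0],[0,0,0],1],
    [[0,0,0],[0,0,0],1],
    [[0,0,0],[0,0,0],1],
    [[0,0,0],[0,0,0],1],
    [[0,0,0],[0,0,0],1],
  ],
)

```text
t: 4.57
tool_pos: [568.2, 64.4, 6.1]
eef_rot: [-1.206, 1.217, -1.217]
contact_force: [-1.3, -1.8, -3.9]
gripper_width: 54.7
```

```bash
cat >> h.py <<'E'
def tilt(s):
    P=ptsmap(s).reshape(-1,3); O=np.array([568.4,-59]); q=P[:,:2]-O
    m=(abs(q[:,0])<70)&(q[:,1]>-85)&(q[:,1]<92)&(np.hypot(q[:,0],q[:,1]+25)>50)&(P[:,2]<60)&(P[:,2]>5)
    A=np.c_[q[m],np.ones(m.sum())]; z=P[m,2]
    k=np.ones(len(z),bool)
    for _ in range(4):
        c=np.linalg.lstsq(A[k],z[k],rcond=None)[0]; k=abs(z-A@c)<6
    g=(abs(q[:,0]-106)<9)&(abs(q[:,1]-84)<9)&(P[:,2]>30)
    print("tilt",c[1].round(4),"xslope",c[0].round(4),"z at edge",(c[2]+100*c[1]).round(1),"n",k.sum(),"gauge z",np.median(P[g,2]).round(1))
E
python3 -c "
from h import *
from station import env
tgt(569.5,62,5,-0.5)
tilt(load('top0'));tilt(load('side0'))
s=env.snapshot('top'); tilt(s);cv2.imwrite('pics/top4.png',cv2.resize(s['color'][130:260,170:340],None,fx=4,fy=4)[:,:,::-1])
s=env.snapshot('side');tilt(s); cv2.imwrite('pics/side4.png',cv2.resize(s['color'][150:270,190:330],None,fx=5,fy=5)[:,:,::-1])"
```

```text
turn [ 0.05 -0.07  0.05] shift cm [0.24 0.11 0.13] | R cols [[-0.01, -0.001, 1.0], [-1.0, -0.001, -0.01], [0.001, -1.0, -0.001]] pos [568.2  64.4   6.1] F [-1.3 -1.8 -3.9] w 54.7 t 4.57 j [-0.36  0.75  0.22  1.87 -0.29  0.55  0.04]
tilt -0.0999 xslope 0.0006 z at edge 18.3 n 2077 gauge z 38.0
tilt -0.1033 xslope -0.0013 z at edge 17.4 n 1306 gauge z 38.2
tilt -0.004 xslope 0.0017 z at edge 37.4 n 1872 gauge z 39.5
tilt -0.0071 xslope -0.0014 z at edge 36.8 n 1490 gauge z 37.7
```

View pics/side4.png

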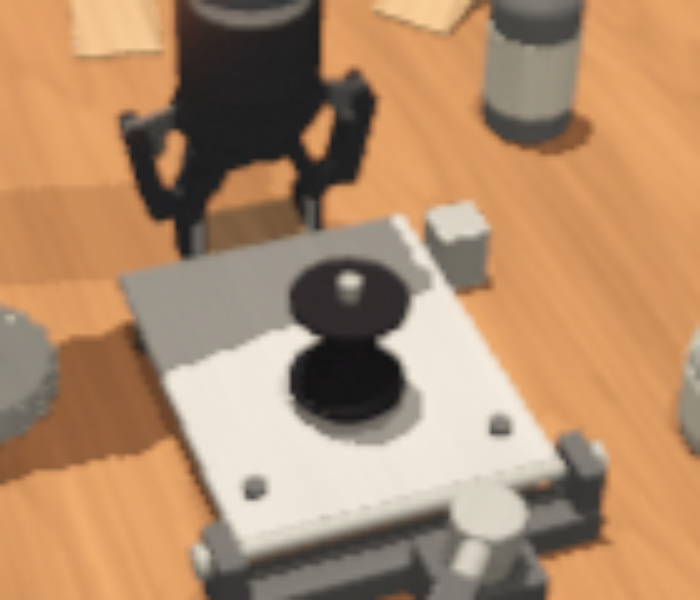

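The plate reads -0.004 (top camera) and -0.007 rad (side camera), almost flush. I nudge it a little farther in, with a slight lowering because the gripper may be carrying some of the load, and then release.

>>> apply_moves(
  increments=[
    [[0,0,0],[0.2,0.1,0],1],
    [[0,0,0],[0.4,0.1,0],1],
    [[0,0,0],[0.4,0.1,0],1],
    [[0,0,0],[0.4,0.1,0],0.5],
    [[0,0,0],[0.4,0.1,0],0],
  ],
)

```text
t: 5.08
tool_pos: [568.2, 64.3, 6.0]
eef_rot: [-1.204, 1.217, -1.212]
contact_force: [-5.3, 7.1, 6.4]
gripper_width: 54.0
```

>>> apply_moves(
  increments=[
    [[0,0,0],[0,0,0],-1],
    [[0,0,0],[0,0,0],-1],
    [[0,0,0],[0,0,0],-1],
    [[0,0,0],[0,0,0],-1],
    [[0,0,0],[0,0,0],-1],
  ],
)

```text
t: 5.5
tool_pos: [569.0, 60.7, 5.4]
eef_rot: [-1.204, 1.216, -1.217]
contact_force: [1.0, 0.2, -0.1]
gripper_width: 85.2
```

```bash
python3 -c "
from h import *
from station import env
tgt(569.5,62,150,-0.5)
s=env.snapshot('top'); tilt(s)
s=env.snapshot('side');tilt(s); cv2.imwrite('pics/side5.png',cv2.resize(s['color'][150:270,190:330],None,fx=5,fy=5)[:,:,::-1])"
```

```text
turn [-0.04 -0.07  0.02] shift cm [ -0.13 -14.46   0.05] | R cols [[-0.01, 0.001, 1.0], [-1.0, -0.0, -0.01], [0.0, -1.0, 0.001]] pos [569.   60.7   5.4] F [ 1.   0.2 -0.1] w 85.2 t 5.5 j [-0.35  0.75  0.22  1.87 -0.29  0.55  0.05]
tilt -0.0046 xslope 0.0003 z at edge 37.4 n 1780 gauge z 38.4
tilt -0.007 xslope -0.0007 z at edge 36.9 n 1502 gauge z 38.1
```

View pics/side5.png

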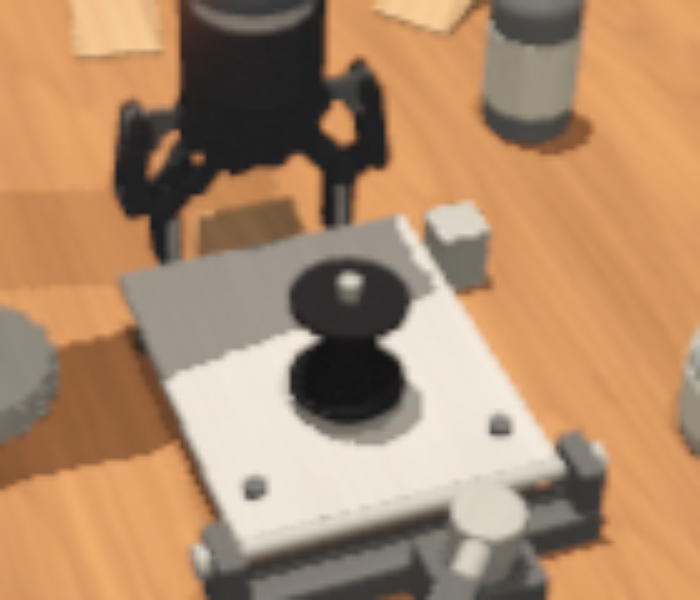

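The side view shows the fingers open on both sides of the wedge and the plate still flush with the gauge. Next I lift straight up and check again.

>>> apply_moves(
  increments=[
    [[0,0,0],[0,-1,0],-1],
    [[0,0,0],[0,-4,0],-1],
    [[0,0,0],[0,-8,0],-1],
    [[0,0,0],[0,-12,0],-1],
    [[0,0,0],[0,-15.5,0],-1],
  ],
)

```text
t: 6.02
tool_pos: [568.9, 60.8, 163.4]
eef_rot: [-1.203, 1.216, -1.217]
contact_force: [0.4, 0.6, 0.3]
gripper_width: 85.7
```

```bash
python3 -c "
from h import *
from station import env
tgt(525,-350,160,17)
s=env.snapshot('top'); tilt(s); cv2.imwrite('pics/top6.png',s['color'][:,:,::-1])
s=env.snapshot('side');tilt(s)
s=env.snapshot('wrist');tilt(s);cv2.imwrite('pics/wrist6.png',s['color'][:,:,::-1])
for p in [(120,-27),(120,27)]: print(proj(s,(568.4+p[1]+1,-59+131,38)))
"
```

```text
turn [ -0.08 -17.58   0.  ] shift cm [41.13  0.32 -3.97] | R cols [[-0.01, 0.001, 1.0], [-1.0, 0.0, -0.01], [-0.0, -1.0, 0.001]] pos [568.9  60.8 163.4] F [0.4 0.6 0.3] w 85.7 t 6.02 j [-0.42  0.5   0.32  1.82 -0.2   0.85 -0.02]
tilt -0.005 xslope -0.0006 z at edge 37.4 n 1602 gauge z nan
tilt -0.0072 xslope -0.0004 z at edge 36.8 n 1486 gauge z 37.7
tilt -0.0039 xslope 0.002 z at edge 36.3 n 9260 gauge z 37.5
(np.float64(221.63407309153476), np.float64(176.1243569781267))
(np.float64(273.0111278321829), np.float64(175.4720490509921))
  return _methods._mean(a, axis=axis, dtype=dtype,
  ret = ret.dtype.type(ret / rcount)
```

View pics/wrist6.png

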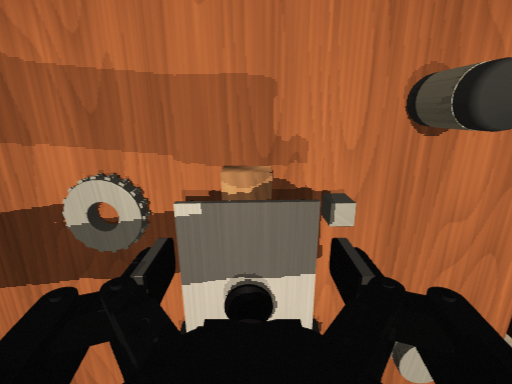

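The wrist view shows the wedge's back at columns 221–273, centred under the plate (columns 175–320). All three cameras give a tilt of -0.004 to -0.007 rad. Now to the wrench, closing the hand on the way.

>>> apply_moves(
  increments=[
    [[0,-3,0],[4,0,-0.4],0],
    [[0,-7,0],[8,0,-0.8],1],
    [[0,-10,0],[12,0,-1.2],1],
    [[0,-14,0],[16,0,-1.6],1],
    [[0,-17.6,0],[20,0,-2],1],
  ],
)

```text
t: 6.58
tool_pos: [545.3, -140.2, 159.5]
eef_rot: [-1.338, 0.986, -0.983]
contact_force: [1.3, -0.2, -0.1]
gripper_width: 25.5
```

```bash
python3 -c "
from h import *
tgt(525,-350,140,17)"
```

```text
turn [ 0.1   0.27 -0.05] shift cm [19.43  1.95 -8.17] | R cols [[0.297, -0.002, 0.955], [-0.955, 0.0, 0.297], [-0.001, -1.0, -0.002]] pos [ 545.3 -140.2  159.5] F [ 1.3 -0.2 -0.1] w 25.5 t 6.58 j [-0.03  0.49  0.27  1.84 -0.17  0.83  0.62]
```

>>> apply_moves(
  increments=[
    [[0,0,0],[3.9,0.4,-1.6],1],
    [[0,0,0],[7.8,0.8,-3.2],1],
    [[0,0,0],[11.7,1.2,-4.9],1],
    [[0,0,0],[15.6,1.6,-6.5],1],
    [[0,0,0],[19.5,2.0,-8.2],1],
  ],
)

```text
t: 7.0
tool_pos: [524.7, -346.5, 139.5]
eef_rot: [-1.335, 0.989, -0.986]
contact_force: [0.6, 0.0, 0.5]
gripper_width: 0.0
```

```bash
python3 -c "
from h import *
from station import env
tgt(523,-348,44,17)
s=env.snapshot('wrist');cv2.imwrite('pics/wrist7.png',s['color'][:,:,::-1]); print(proj(s,(587,-204,72)),proj(s,(487.6,-316.3,75)))
s=env.snapshot('top');cv2.imwrite('pics/top7.png',cv2.resize(s['color'][130:280,270:450],None,fx=4,fy=4)[:,:,::-1])
"
```

```text
turn [ 0.07  0.05 -0.09] shift cm [ 0.11  9.55 -0.2 ] | R cols [[0.293, -0.002, 0.956], [-0.956, 0.001, 0.293], [-0.002, -1.0, -0.001]] pos [ 524.7 -346.5  139.5] F [0.6 0.  0.5] w 0.0 t 7.0 j [ 0.32  0.62  0.27  1.68 -0.21  0.87  0.98]
(np.float64(394.28732868416216), np.float64(49.06888993982909)) (np.float64(217.99560795354134), np.float64(158.86318553660942))
```

View pics/wrist7.png

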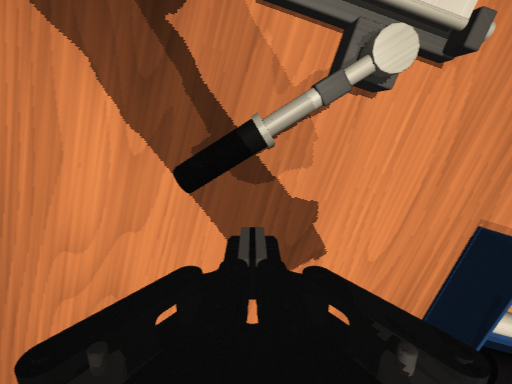

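View pics/top7.png

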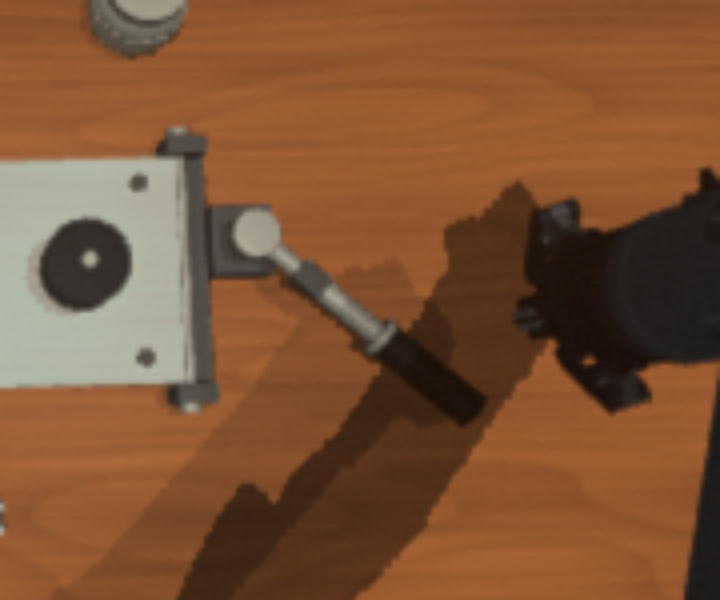

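The wrist view puts the bolt head at (396,47) and the middle of the grip at about (221,157). Both are within 4 px of my model, (394,49) and (218,159). I descend beside the grip and compute the sweep.

>>> apply_moves(
  increments=[
    [[0,0,0],[0,2.5,0],1],
    [[0,0,0],[0,5,0],1],
    [[0,0,0],[0,7.5,0],1],
    [[0,0,0],[0,9,0],1],
    [[0,0,0],[0,9.5,0],1],
  ],
)

```text
t: 7.52
tool_pos: [523.4, -343.1, 42.0]
eef_rot: [-1.336, 0.993, -0.982]
contact_force: [-0.2, -0.3, -0.0]
gripper_width: 0.1
```

```bash
cat > sweep.py <<'E'
from h import *
from station import env
s=env.sense();R=Ro.from_rotvec(s["eef_rot"]).as_matrix();B=np.array([587,-204.])
print(s["tool_pos"].round(1),s["contact_force"].round(1),s["t"])
hd=17.
u=lambda a:np.array([np.cos(a),np.sin(a)]);t=lambda a:np.array([np.sin(a),-np.cos(a)])
def pr(n,c):
    d=R.T@np.r_[c-s["tool_pos"][:2],44-s["tool_pos"][2]]/10; print(n,"world",c.round(1),"shift",d.round(2))
for th in [228.5,223,218,213,208,204,199.4]:
    a=np.radians(th); dd=np.radians(abs(th-197)); off=13+11*np.cos(dd)+14.5*np.sin(dd)
    pr(th,B+150*u(a)-t(a)*off)
for f in (.05,.1,.15,.2,.25):
    a=np.radians(199.4);b=a-f;dd=abs(b-np.radians(197));off=13+11*np.cos(dd)+14.5*np.sin(dd)
    pr("bend%.2f"%f,B+45*u(a)+105*u(b)-t(b)*off)
E
python3 sweep.py
```

```text
[ 523.4 -343.1   42. ] [-0.2 -0.3 -0. ] 7.5167
228.5 world [ 510.  -336.2] shift [-1.05 -0.19 -1.08]
223 world [ 497.2 -327.7] shift [-2.24 -0.18 -2.06]
218 world [ 486.3 -318.8] shift [-3.41 -0.17 -2.84]
213 world [ 476.2 -308.8] shift [-4.66 -0.16 -3.51]
208 world [ 467.  -297.9] shift [-5.98 -0.15 -4.07]
204 world [ 460.4 -288.5] shift [-7.07 -0.14 -4.43]
199.4 world [ 453.7 -277. ] shift [-8.36 -0.14 -4.73]
bend0.05 world [ 450.8 -272. ] shift [-8.93 -0.13 -4.86]
bend0.10 world [ 448.4 -267.9] shift [-9.39 -0.13 -4.97]
bend0.15 world [ 446.2 -263.7] shift [-9.86 -0.13 -5.06]
bend0.20 world [ 444.2 -259.3] shift [-10.33  -0.12  -5.12]
bend0.25 world [ 442.3 -254.9] shift [-10.81  -0.12  -5.17]
```

>>> apply_moves(
  increments=[
    [[0,0,0],[-1.0,0,-1.1],1],
    [[0,0,0],[-2.2,0,-2.1],1],
    [[0,0,0],[-3.4,0,-2.8],1],
    [[0,0,0],[-4.0,0,-3.2],1],
    [[0,0,0],[-4.7,0,-3.5],1],
  ],
)

```text
t: 7.93
tool_pos: [479.3, -310.7, 46.3]
eef_rot: [-1.335, 0.985, -0.989]
contact_force: [2.9, -2.0, -2.5]
gripper_width: -0.0
```

```bash
python3 sweep.py; python3 -c "
from h import *
from station import env
s=env.snapshot('top');tilt(s);cv2.imwrite('pics/top8.png',cv2.resize(s['color'][150:270,290:430],None,fx=5,fy=5)[:,:,::-1])
"
```

```text
[ 479.3 -310.7   46.3] [ 2.9 -2.  -2.5] 7.9333
228.5 world [ 510.  -336.2] shift [3.33 0.24 2.19]
223 world [ 497.2 -327.7] shift [2.15 0.24 1.21]
218 world [ 486.3 -318.8] shift [0.97 0.23 0.43]
213 world [ 476.2 -308.8] shift [-0.27  0.23 -0.24]
208 world [ 467.  -297.9] shift [-1.59  0.23 -0.8 ]
204 world [ 460.4 -288.5] shift [-2.68  0.22 -1.16]
199.4 world [ 453.7 -277. ] shift [-3.97  0.22 -1.47]
bend0.05 world [ 450.8 -272. ] shift [-4.55  0.22 -1.6 ]
bend0.10 world [ 448.4 -267.9] shift [-5.    0.22 -1.7 ]
bend0.15 world [ 446.2 -263.7] shift [-5.47  0.22 -1.79]
bend0.20 world [ 444.2 -259.3] shift [-5.94  0.22 -1.86]
bend0.25 world [ 442.3 -254.9] shift [-6.42  0.22 -1.9 ]
tilt -0.0037 xslope 0.0008 z at edge 37.4 n 2097 gauge z 38.1
```

View pics/top8.png

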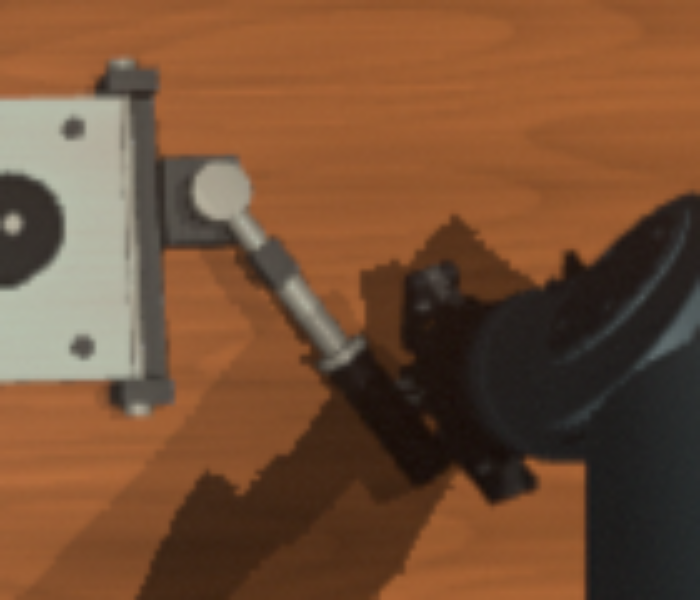

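The top view shows the wrench running from its head at (221,190) to its end at (435,475), about 217 degrees and straight, so the bolt is turning. I carry on.

>>> apply_moves(
  increments=[
    [[0,0,0],[-0.6,0.1,-0.4],1],
    [[0,0,0],[-1.3,0.1,-0.7],1],
    [[0,0,0],[-2.0,0.1,-1.0],1],
    [[0,0,0],[-2.7,0.1,-1.2],1],
    [[0,0,0],[-3.2,0.1,-1.3],1],
  ],
)

```text
t: 8.4
tool_pos: [456.5, -282.8, 44.8]
eef_rot: [-1.335, 0.987, -0.987]
contact_force: [3.3, -1.4, 0.9]
gripper_width: 0.0
```

```bash
python3 sweep.py; python3 -c "
from h import *
from station import env
s=env.snapshot('top');tilt(s);cv2.imwrite('pics/top9.png',cv2.resize(s['color'][150:270,290:430],None,fx=5,fy=5)[:,:,::-1])
"
```

```text
[ 456.5 -282.8   44.8] [ 3.3 -1.4  0.9] 8.4
228.5 world [ 510.  -336.2] shift [6.67 0.07 3.55]
223 world [ 497.2 -327.7] shift [5.48 0.07 2.58]
218 world [ 486.3 -318.8] shift [4.31 0.07 1.8 ]
213 world [ 476.2 -308.8] shift [3.06 0.07 1.12]
208 world [ 467.  -297.9] shift [1.75 0.07 0.57]
204 world [ 460.4 -288.5] shift [0.65 0.08 0.21]
199.4 world [ 453.7 -277. ] shift [-0.64  0.08 -0.1 ]
bend0.05 world [ 450.8 -272. ] shift [-1.21  0.08 -0.23]
bend0.10 world [ 448.4 -267.9] shift [-1.67  0.08 -0.34]
bend0.15 world [ 446.2 -263.7] shift [-2.13  0.08 -0.42]
bend0.20 world [ 444.2 -259.3] shift [-2.61  0.08 -0.49]
bend0.25 world [ 442.3 -254.9] shift [-3.09  0.08 -0.53]
tilt -0.0035 xslope -0.0013 z at edge 37.5 n 2098 gauge z 38.6
```

View pics/top9.png

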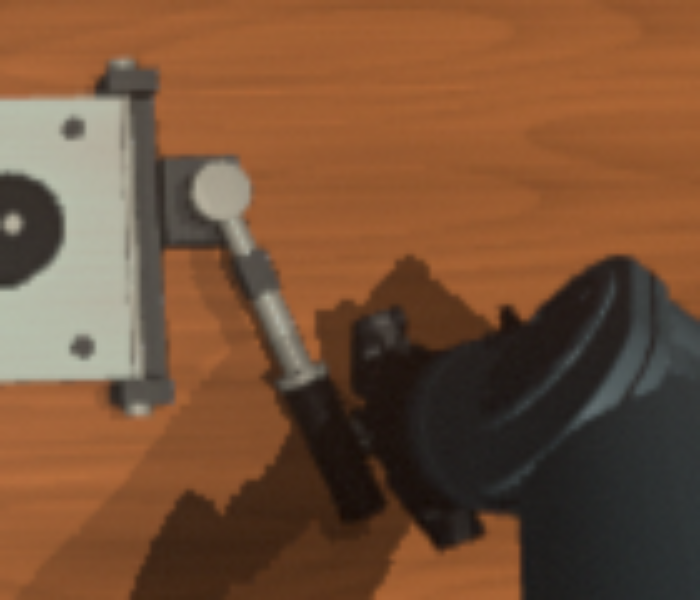

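The wrench is now at about 203.6 degrees, from head (221,190) to end (362,512), and nearly seated. I go on in small steps, watching the force.

>>> apply_moves(
  increments=[
    [[0,0,0],[-0.2,0,-0.1],1],
    [[0,0,0],[-0.5,0,-0.1],1],
    [[0,0,0],[-0.8,0,-0.2],1],
    [[0,0,0],[-1.1,0,-0.2],1],
    [[0,0,0],[-1.3,0,-0.2],1],
  ],
)

```text
t: 8.87
tool_pos: [452.1, -274.6, 45.2]
eef_rot: [-1.337, 0.984, -0.993]
contact_force: [4.5, -7.8, -2.4]
gripper_width: 0.1
```

```bash
python3 sweep.py|grep -E "^\[|199|bend"; python3 -c "
from h import *
from station import env
s=env.snapshot('top');tilt(s);cv2.imwrite('pics/top10.png',cv2.resize(s['color'][150:270,290:430],None,fx=5,fy=5)[:,:,::-1])
"
```

```text
[ 452.1 -274.6   45.2] [ 4.5 -7.8 -2.4] 8.8667
199.4 world [ 453.7 -277. ] shift [0.28 0.12 0.08]
bend0.05 world [ 450.8 -272. ] shift [-0.3   0.12 -0.05]
bend0.10 world [ 448.4 -267.9] shift [-0.75  0.12 -0.15]
bend0.15 world [ 446.2 -263.7] shift [-1.22  0.12 -0.24]
bend0.20 world [ 444.2 -259.3] shift [-1.69  0.11 -0.31]
bend0.25 world [ 442.3 -254.9] shift [-2.17  0.11 -0.36]
tilt -0.0037 xslope 0.0008 z at edge 37.4 n 2100 gauge z 38.8
```

View pics/top10.png

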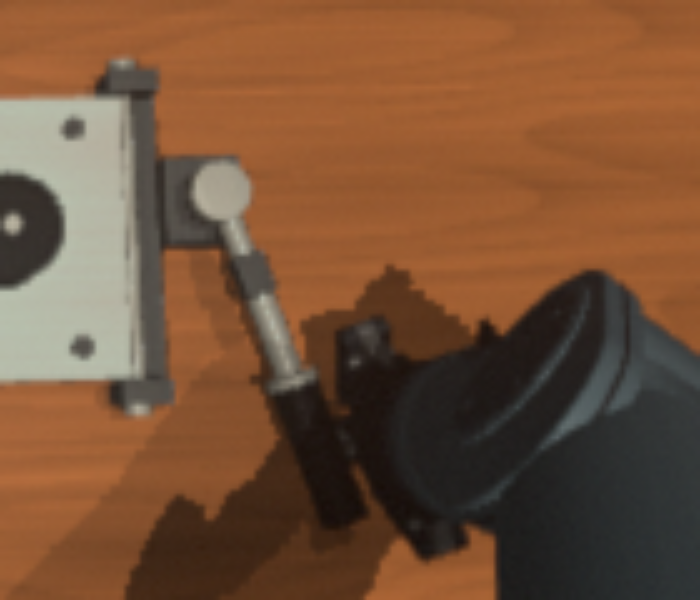

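The force is now about 9 N, with the wrench from head (221,190) to end (343,522) and practically straight. The bolt is seated and at breakaway, so I go a further 13 mm and measure.

>>> apply_moves(
  increments=[
    [[0,0,0],[-0.3,0,-0.1],1],
    [[0,0,0],[-0.6,0,-0.1],1],
    [[0,0,0],[-0.9,0,-0.2],1],
    [[0,0,0],[-1.1,0,-0.2],1],
    [[0,0,0],[-1.3,0,-0.2],1],
  ],
)

```text
t: 9.33
tool_pos: [447.6, -263.9, 45.5]
eef_rot: [-1.336, 0.982, -0.996]
contact_force: [6.6, -11.1, -4.8]
gripper_width: 0.0
```

```bash
python3 sweep.py|grep -E "^\[|199|bend"; python3 -c "
from h import *
from station import env
s=env.snapshot('top');tilt(s);cv2.imwrite('pics/top11.png',cv2.resize(s['color'][150:270,290:430],None,fx=5,fy=5)[:,:,::-1]);pickle.dump(s,open('top11.pkl','wb'))
"
```

```text
[ 447.6 -263.9   45.5] [  6.6 -11.1  -4.8] 9.3333
199.4 world [ 453.7 -277. ] shift [1.43 0.17 0.2 ]
bend0.05 world [ 450.8 -272. ] shift [0.86 0.16 0.06]
bend0.10 world [ 448.4 -267.9] shift [ 0.4   0.16 -0.04]
bend0.15 world [ 446.2 -263.7] shift [-0.06  0.15 -0.13]
bend0.20 world [ 444.2 -259.3] shift [-0.54  0.15 -0.2 ]
bend0.25 world [ 442.3 -254.9] shift [-1.02  0.15 -0.25]
tilt -0.0054 xslope 0.0003 z at edge 37.4 n 2106 gauge z 38.3
```

View pics/top11.png

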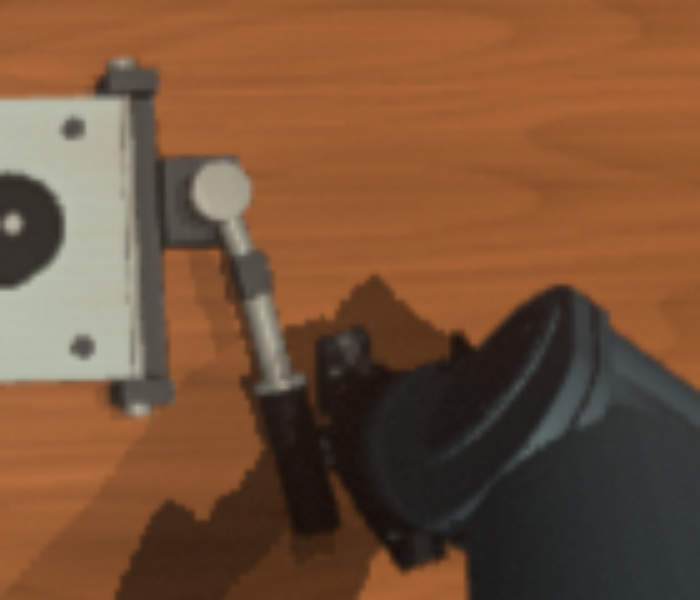

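In the top view the inner stem from (221,190) to (252,272) sits 20.7 degrees off vertical. The grip part from (252,275) to (316,530) sits 14.1 degrees off. That is a bend of about 0.115 rad at 13 N, so it has given. I take 5 mm more so the give is beyond doubt (about 0.16, well under 0.32), then back off.

>>> apply_moves(
  increments=[
    [[0,0,0],[-0.2,0,0],1],
    [[0,0,0],[-0.4,0,-0.1],1],
    [[0,0,0],[-0.5,0,-0.1],1],
    [[0,0,0],[-0.5,0,-0.1],1],
    [[0,0,0],[-0.5,0,-0.1],1],
  ],
)

```text
t: 9.8
tool_pos: [446.0, -259.2, 45.6]
eef_rot: [-1.336, 0.981, -0.996]
contact_force: [8.1, -10.2, -4.4]
gripper_width: -0.4
```

```bash
python3 sweep.py|grep -E "^\[|199|bend"; python3 -c "
from h import *
from station import env
s=env.snapshot('top');tilt(s);cv2.imwrite('pics/top12.png',cv2.resize(s['color'][150:270,290:430],None,fx=5,fy=5)[:,:,::-1])
"
```

```text
[ 446.  -259.2   45.6] [  8.1 -10.2  -4.4] 9.8
199.4 world [ 453.7 -277. ] shift [1.92 0.18 0.21]
bend0.05 world [ 450.8 -272. ] shift [1.35 0.17 0.08]
bend0.10 world [ 448.4 -267.9] shift [ 0.9   0.17 -0.03]
bend0.15 world [ 446.2 -263.7] shift [ 0.43  0.17 -0.11]
bend0.20 world [ 444.2 -259.3] shift [-0.04  0.16 -0.18]
bend0.25 world [ 442.3 -254.9] shift [-0.52  0.16 -0.23]
tilt -0.0044 xslope 0.0018 z at edge 37.4 n 2101 gauge z 38.1
```

View pics/top12.png

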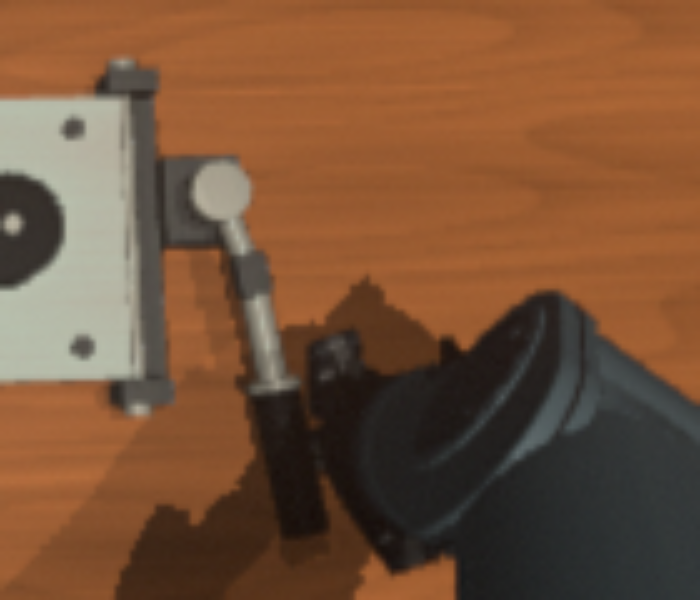

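The grip part now runs from (252,275) to (304,535), a bend of about 0.16 rad. It clearly gives, so I stop and retreat, gently at first.

>>> apply_moves(
  increments=[
    [[0,0,0],[0.5,0,0.1],1],
    [[0,0,0],[1.0,0,0.2],1],
    [[0,0,0],[1.6,0,0.3],1],
    [[0,0,0],[3.0,0,0.3],1],
    [[0,0,0],[5.5,0,0.3],1],
  ],
)

```text
t: 10.27
tool_pos: [460.5, -304.2, 43.8]
eef_rot: [-1.335, 0.99, -0.98]
contact_force: [0.4, -0.1, -0.9]
gripper_width: -0.5
```

>>> apply_moves(
  increments=[
    [[0,0,0],[1,-2,0],1],
    [[0,0,0],[1.5,-6,0],1],
    [[0,0,0],[1.5,-10,0],1],
    [[0,0,0],[1.5,-14,0],1],
    [[0,0,0],[1.5,-16,0],1],
  ],
)

```text
t: 10.68
tool_pos: [466.5, -322.1, 208.6]
eef_rot: [-1.335, 0.986, -0.99]
contact_force: [0.8, -0.7, 0.1]
gripper_width: 0.4
```

>>> apply_moves(
  increments=[
    [[0,0,0],[0,0,0],1],
    [[0,0,0],[0,0,0],1],
    [[0,0,0],[0,0,0],1],
    [[0,0,0],[0,0,0],1],
    [[0,0,0],[0,0,0],1],
  ],
)

```text
t: 11.1
tool_pos: [465.4, -320.7, 203.0]
eef_rot: [-1.336, 0.99, -0.984]
contact_force: [-0.4, 0.3, -0.4]
gripper_width: 0.1
```

```bash
python3 sweep.py|grep -E "^\["; python3 -c "
from h import *
from station import env
s=env.snapshot('top');tilt(s);cv2.imwrite('pics/top13.png',cv2.resize(s['color'][90:290,170:430],None,fx=3,fy=3)[:,:,::-1])
P=ptsmap(s);g=s['color'].max(-1)
m=(P[...,2]>45)&(P[...,2]<85)&(g<60)&(P[...,0]<530)&(P[...,1]>-300)&(P[...,1]<-200);q=P[m][:,:2]
r=cv2.fitLine(q.astype(np.float32),2,0,.01,.01).ravel(); print('grip dir',np.degrees(np.arctan2(r[1],r[0]))%180+180,len(q),q.mean(0), 'bearing',np.degrees(np.arctan2(*(q.mean(0)-[587,-204])[::-1]))%360)
s=env.snapshot('side');tilt(s);cv2.imwrite('pics/side13.png',s['color'][:,:,::-1])
"
```

```text
[ 465.4 -320.7  203. ] [-0.4  0.3 -0.4] 11.1
tilt -0.005 xslope -0.0009 z at edge 37.3 n 2094 gauge z 38.9
grip dir 200.75351 282 [ 443.70925419 -253.04089092] bearing 198.89337967972236
tilt -0.0053 xslope 0.0019 z at edge 37.0 n 475 gauge z 37.9
```

View pics/top13.png

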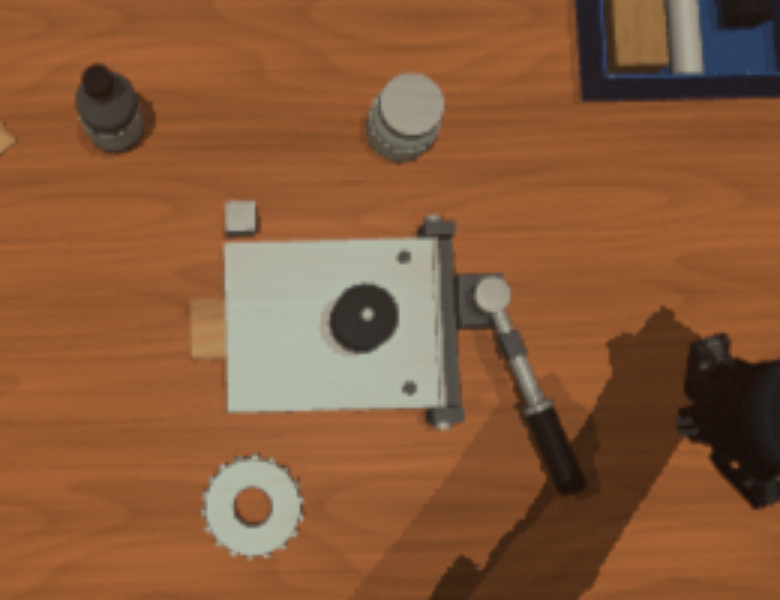

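View pics/side13.png

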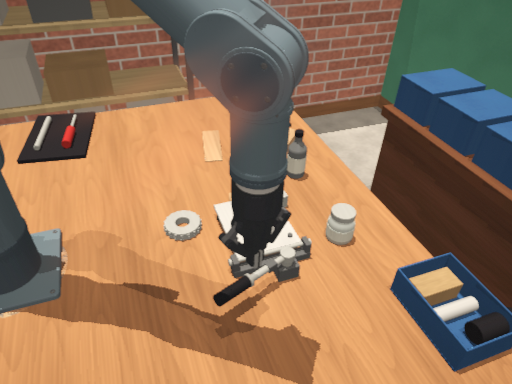

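The pictures show the wedge centred under the plate's edge, the wrench straight at about 199–201 degrees (seated is 199.4), and the bystanders unmoved. The arm is clear, so I hand in.

```bash
python3 -c "
from station import env
print(env.close_job()); s=env.sense(); print(s['t'],s['contact_force'])"
```

```text
the job is handed in; nothing more can be done
None
the job is handed in; nothing more can be done
```

I pushed the wedge nearest the base, thin end first, under the middle of the plate's free edge and left it there. Then I swung the wrench clockwise until the bolt seated and it gave, backed off and let go. The job was handed in at about 11 s of the 61 s allowed.

- **Plate:** the last camera readings put it at about -0.005 rad (limit ±0.015). Its edge is roughly 1 mm below the gauge top. The final few millimetres of the wedge push did not change the tilt, apparently because the fingers released before the wedge moved. The top and side cameras differed by up to about 0.003 rad at times, but agreed in the last pictures.
- **Wedge:** it looks centred on the plate's middle line and square to its edge. Its tip is about 100 mm in past the free edge, worked out from how far the tool moved.
- **Wrench:** it resisted at about 9 N with the bolt seated, then bent. I measured a bend of about 0.16 rad in the picture, while my contact geometry suggested nearer 0.20, both well under 0.32. After release it is straight, at about 199–201° against 199.4° for seated.
- **Other things:** the lubricant bottle, jar and sprocket look unmoved, and the arm stood clear with no contact force.

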